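# Switch on the coating gauge, work its tight probe out and stand it on the zero plate

### The job

Get the coating-thickness gauge ready to zero: turn its rotary switch clockwise from off to on, work the probe out of its tight socket in the open case with small twists so that the case stays flat where it stands on the bench and is never lifted or tipped, and then, with the gauge on, stand the probe gently upright on its foot near the middle of the bare steel plate and let go. Leave the other things on the bench where they are.

Things in the scene. Friction and masses are not known exactly. Their poses are not given: they have to be found in the camera images.
- gauge_case: Loose black instrument case, open, 200 (x) x 270 (y) x 76 mm to the rim, 1.6-2 kg; front handle sticks out 27 mm at -x, open lid leans back at +x to 260 mm high, 120 mm behind the rear edge. Origin: centre of underside; x from front to lid, y left, z up. Tray 62 mm above the underside: left half holds the grey gauge (flat top at 76 mm), right half the leaning probe in its socket.
- switch (a joint): Gauge's rotary switch, rad: 0 = off (bar along the case's x), 1.05 = on (60 degrees clockwise from above), stops at both ends. An over-centre spring snaps it to the nearer end: it resists with up to about 0.12 N m at first and runs on by itself from about 0.65.
- switch_grip (a point): Point on the switch's vertical axis in its black bar knob, 20 mm above the gauge's top, 10.5 mm below the bar's top. Bar 42 mm long (point's x), 12 mm wide (point's y), 24 mm tall, on a round base 42 mm wide and 6.5 mm high. The point turns with the knob; z up.
- probe_grip (a point): Centre of the flats of the probe's black head: 32 mm (point's x) x 22 mm (point's y: two parallel ribbed flats for the fingers) x 44 mm long, 19 mm of it above this point, 25 mm below. z runs along the probe from foot to head; foot face 84 mm below along -z. Probe 103 mm long, about 160 g, steel barrel 30 mm thick. It leans 25 degrees to the case's front; draw it along its own z.
- socket_mouth (a point): Centre of the socket's mouth in the case (33 mm bore, 41 mm deep, leaning as the probe); axes as the case's. Four sprung tongues at the mouth grip the barrel: a straight pull takes 19-30 N, but the case tips at 12-15 N. Twisting the probe to and fro about its own z while drawing cuts this (3 times as far round as along: to about 10 N). Free after about 40 mm.
- probe_foot (a point): Centre of the probe's flat foot face (25 mm diameter), at the start on the socket's floor; axes as probe_grip. The probe can stand on it.
- zero_plate: Loose bare steel plate, 70 x 70 x 10 mm, 0.38 kg, flat on the bench to the right of the case. Origin: centre of underside; z up.
- zero_plate_top (a point): Centre of the top face of the bare steel plate, 10 mm above the bench; z up.
- tape_measure: Bystander: pocket tape measure, 35 x 82 x 62 mm. Origin: centre of underside.
- sanding_block_cork: Bystander: cork sanding block, 62 x 112 x 37 mm. Origin: centre of underside.
There are look-alikes about, which are no part of the job. There is more than one size of the part that bears probe_grip; the job needs the smallest.

How it is judged:
By the outcome, as a careful person would: the job done as asked, in the order asked, and still so for the second after the job is handed in, with the robot touching nothing.
It also fails if it takes over 72 s, if anything falls off the work surface, if the arm or the gripper's body presses on something with over 40 N, if the wrist force passes 120 N, or if a joint passes its speed limit or range.

### The arm

A 6-joint arm with a two-finger parallel gripper is mounted at the origin on a cart in front of the work surface, level with it; the furniture and walls round the work are solid. World frame = base frame: x ahead of the robot, y to its left, z up, the work surface at z = 0. Lengths are in m, angles in rad, forces in N, time in s.
With the tool pointing down it reaches from about 0.3 to 0.875 m from the base axis. Payload 4.2 kg.
Tool frame: the origin (TCP) lies at the very end of the fingers, on their centre line; the grasp point (between the pads) lies 19 mm behind it; z points along the fingers, y is the line along which they close (so a half turn about z gives the same grasp; the last joint's range is limited). The gripper opens to 85 mm and grips with 20 to 120 N. Pads are 22 mm wide; open, the fingers measure 114 mm over their backs; the gripper's body (76 mm by 85 mm) begins 54 mm behind the grasp point. The pads swing forward as they close: fully open they stand 13 mm farther back than shut.
Start: joints at [-1.315, 0.32, 1.565, -0, 1.257, -0.02], TCP at [0.157, -0.553, 0.231] pointing down, gripper open.
Joint ranges: [-3.11, 3.11], [-0.84, 2.01], [0.21, 2.61], [-1.34, 4.49], [0.05, 2.63], [-2.56, 2.56]. Speed limits (rad/s): [2.57, 2.57, 3.14, 3.14, 3.14, 3.14].

### API

Orientations are given as a 3x3 rotation matrix whose columns are the frame's x, y, z axes.
In Python, from plant import ctrl gives the robot as it stands. The module is installed in compiled form; this text tells all that it offers.
- The arm moves only by the tool step_arm, never from a script. Its argument "increments" is a list of rows, each a list of 6 numbers: the shift along the tool's x, y, z in mm, then the turn, a rotation vector about the tool's x, y, z in degrees. In form: [[dx, dy, dz, wx, wy, wz], ...]. A call has 1 to 20 rows; each row shifts and turns the commanded pose from where the row before left it, along the tool's axes as they then stand; what a row does not reach is not made up. A row lasts 1/12 s, in which the tool goes at most 41.7 mm and 7.16 degrees, less where a joint would pass 70% of its speed; a pose out of reach is approached as far as the arm can. A call is refused whole if a number of a shift passes 41.7 or a number of a turn 7.16, either way. A call with a gripper value outside its range is refused whole. "grip" is the finger opening in mm, from 0 to 85.4, set as the call begins (left out, the last holds). The fingers move at their own pace and stop on an object; "newtons" is the grip in N (left out, the last holds). Time passes only in rows, so rows that do not move let the fingers close. It gives the time, the measured TCP pose, the force, the opening and the grip force at its end, in the units of the state.
- ctrl.observe(): the state, without advancing time (a new reading comes with each control period).
- ctrl.grab_frame(name): name is "scene" or "top"; returns a dict with "img" (480x640x3 uint8, blue, green, red), "fov_y" (degrees; the focal length in pixels is half the picture's height over the tangent of half this angle, whatever the lens; pixels are square), "cx", "cy" (the principal point, pixels), "view" (4x4, takes a point from world to camera coordinates). Camera axes: x right, y up, looking along -z (the intrinsics and any distortion apply to the point x, -y, -z); pixel columns grow to the right and rows downward; lengths in m; the calibration is good to about 2 mm. A picture is of the moment at which its call begins. There is no depth.
- ctrl.hand_in(): hands the job in; it is judged then, once.
The state is a dict: "time_s": time; "joint_positions": joint angles; "joint_vel": joint speeds; "joint_torque": joint torques, N m; "position": TCP position; "tool_rot": TCP orientation; "wrist_force": force on the tool from outside, world axes, zero at the start; "ft_torque": the same for the moment, N m; "finger_gap": opening from 0.0 (shut) to 1.0 (fully open); "gripper_force": force on a finger pad.
Only numpy, scipy, OpenCV 4.12 (cv2) and the standard library are available. Lean on these libraries where they do the work, as an engineer would, in place of code of your own. Each camera call takes 0.05 s, during which the arm holds its last target. There are 200 camera calls.

## Working session

There is one attempt and no reset: what is moved stays moved. The work goes in short steps, Python scripts to look and compute and a tool call to move; the robot and the scene stay as the last step left them, time stands still between calls to the robot, and variables do not carry over. Pictures are saved under pics/ and viewed, at most 12 in all, crops included, and the job is handed in when it is done.

Besides the shell and the picture viewer there is one more tool, called by a JSON object that holds its "op" and its "data", one argument or row to a line. step_arm: Moves the arm, as the interface text tells. Its arguments: {"type":"object","properties":{"increments":{"type":"array"},"grip":{"type":"number"},"newtons":{"type":"number"}},"required":["increments"]}

```bash
mkdir -p pics
cat > h.py <<'E'
import numpy as np, cv2, json
from plant import ctrl
def snap(n,f):
    d=ctrl.grab_frame(n); cv2.imwrite(f'pics/{f}.png',d['img'])
    np.savez(f'pics/{f}.npz',**{k:np.array(v) for k,v in d.items()}); return d
def load(f): return np.load(f'pics/{f}.npz')
def K(d):
    h=d['img'].shape[0]; f=h/2/np.tan(np.radians(float(d['fov_y']))/2)
    return f,float(d['cx']),float(d['cy'])
def ray(d,u,v):
    f,cx,cy=K(d); V=d['view']; R=V[:3,:3]; t=V[:3,3]
    c=np.array([(u-cx)/f,-(v-cy)/f,-1]); return -R.T@t, R.T@c
def atz(d,u,v,z):
    o,r=ray(d,u,v); return o+r*(z-o[2])/r[2]
def proj(d,p):
    f,cx,cy=K(d); c=d['view'][:3,:3]@np.array(p)+d['view'][:3,3]
    return cx+f*c[0]/-c[2], cy-f*c[1]/-c[2]
def tri(obs):
    A=np.zeros((3,3));b=np.zeros(3)
    for d,u,v in obs:
        o,r=ray(d,u,v); r=r/np.linalg.norm(r); M=np.eye(3)-np.outer(r,r); A+=M;b+=M@o
    return np.linalg.solve(A,b)
E
python3 - <<'E'
from h import *
for n in('scene','top'):
    d=snap(n,n+'0'); print(n,d['fov_y'],d['cx'],d['cy'],[k for k in d]); print(np.round(d['view'],3))
a=ctrl.observe(); print(a)
E
```

```text
scene 52.70411239105792 334.7541959350309 231.48679574535925 ['img', 'fov_y', 'cx', 'cy', 'view']
[[ 0.858 -0.513 -0.019 -0.494]
 [ 0.388  0.622  0.68  -0.277]
 [-0.337 -0.591  0.733 -0.854]
 [ 0.     0.     0.     1.   ]]
top 51.94144568609466 319.800423154703 237.119572222894 ['img', 'fov_y', 'cx', 'cy', 'view']
[[ 2.300e-02 -1.000e+00 -1.000e-03 -5.700e-02]
 [ 9.860e-01  2.200e-02  1.640e-01 -5.910e-01]
 [-1.640e-01 -4.000e-03  9.860e-01 -1.144e+00]
 [ 0.000e+00  0.000e+00  0.000e+00  1.000e+00]]
{'time_s': 0.1, 'joint_positions': array([-1.31497870e+00,  3.20257640e-01,  1.56553073e+00, -2.48215100e-05,
        1.25739418e+00, -2.00293378e-02]), 'joint_vel': array([-0.00116954, -0.00185492, -0.00215355, -0.00101384,  0.00141752,
       -0.00027055]), 'joint_torque': array([-6.95216249e-05, -4.16407943e+01, -2.34705091e+01, -5.35932463e-05,
        4.88749734e-03,  2.68829780e-06]), 'position': array([ 0.15648165, -0.55287177,  0.2305595 ]), 'tool_rot': array([[ 9.62192774e-01,  2.72369025e-01, -4.25146769e-04],
       [ 2.72369356e-01, -9.62191554e-01,  1.53218458e-03],
       [ 8.24698813e-06, -1.59005388e-03, -9.99998736e-01]]), 'wrist_force': array([0.24589835, 0.02056465, 0.05690232]), 'ft_torque': array([-0.02066938, -0.0163106 , -0.0089503 ]), 'gripper_force': 0.0, 'finger_gap': 0.9991966900056193}
```

View pics/scene0.png

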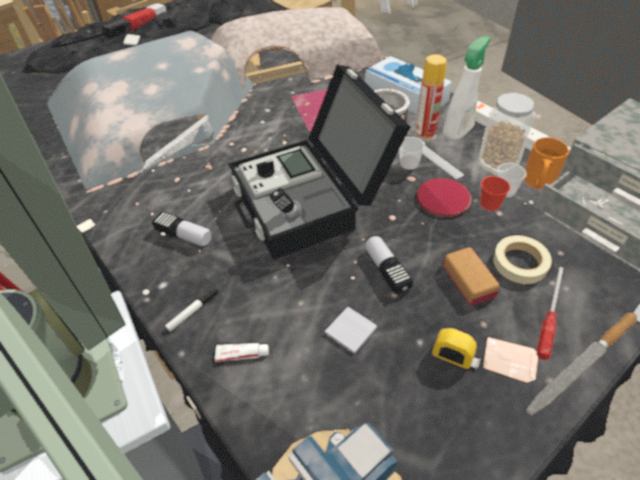

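View pics/top0.png

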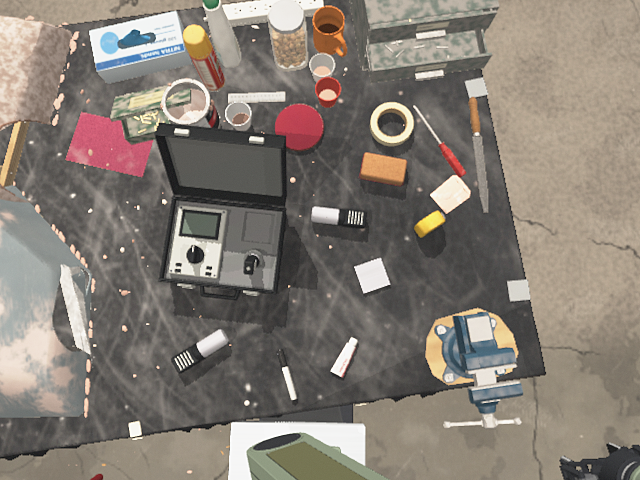

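The scene shows the open case at top (222,245), with the switch at (195,254) and the probe head in the socket at (252,262). There are three probe candidates: the one in the socket at top (252,262), and two lying on the bench at (340,216) and (200,350). The task's probe leans in its socket, so the first fits, and the two loose ones look bigger. The bare plate is at top (372,275). I'll confirm with an enlarged crop.

Run:
```python
from h import *
a=load('top0')['img'][190:300,150:300]; b=load('scene0')['img'][140:255,225:375]
a=cv2.resize(a,None,fx=5.2,fy=5.2,interpolation=cv2.INTER_CUBIC);b=cv2.resize(b,None,fx=5.2,fy=5.2,interpolation=cv2.INTER_CUBIC)
cv2.imwrite('pics/ca.png',a);cv2.imwrite('pics/cb.png',b)
d=load('top0')
for n,p in dict(FL=(165,280),FR=(281,292),plate=(372,275)).items(): print(n,atz(d,*p,0.0 if n!='plate' else .01))
```

```text
FL [0.48308198 0.338424   0.        ]
FR [0.45993432 0.04907035 0.        ]
plate [ 0.50624653 -0.17487089  0.01      ]
```

View pics/ca.png

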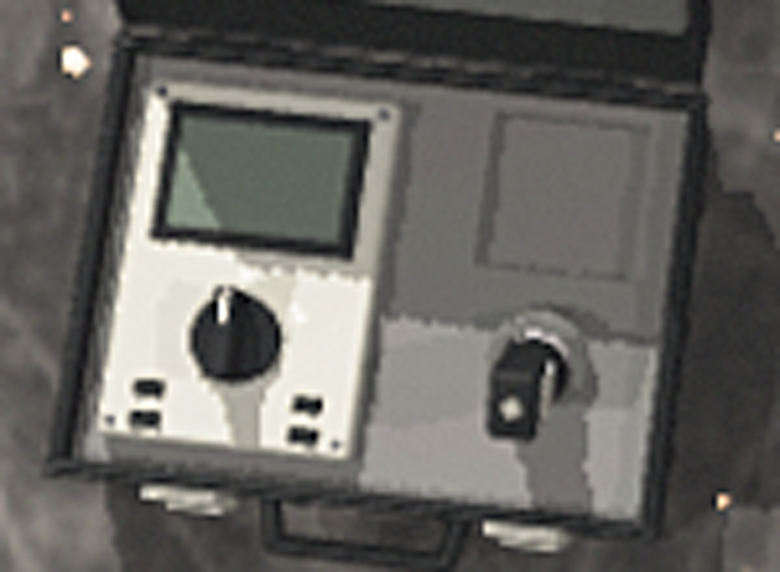

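View pics/cb.png

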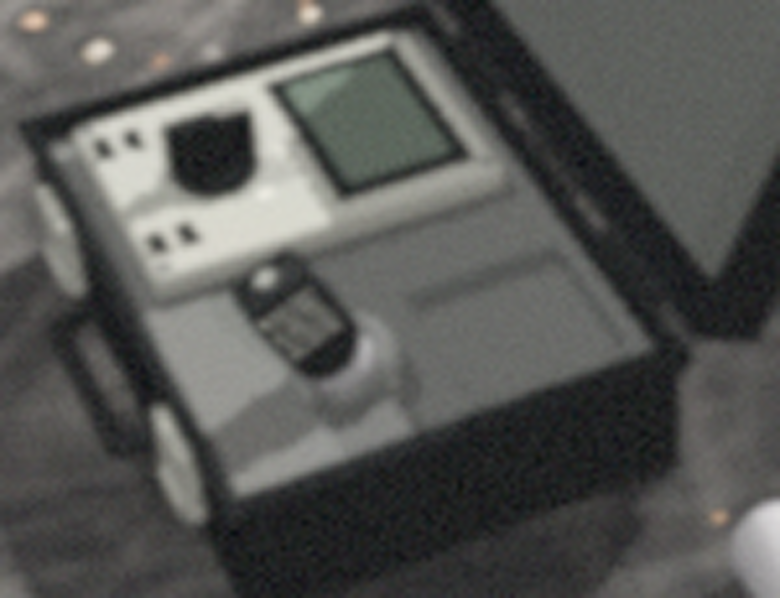

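The crops show one small head in the socket, with its end face at about top-crop (512,405) and scene-crop (265,275), and ribbed flats facing ±y of the case. It is the one that leans in the socket and it is smaller than both loose probes. The switch bar lies along the case's x, with its base centre at top-crop (237,337).

```bash
cat > m.py <<'E'
from h import *
t=load('top0'); s=load('scene0')
T=lambda x,y:(150+(x+.5)/5.2-.5,190+(y+.5)/5.2-.5); S=lambda x,y:(225+(x+.5)/5.2-.5,140+(y+.5)/5.2-.5)
E
python3 - <<'E'
from m import *
print('cam',[ray(d,0,0)[0] for d in(t,s)])
g=[atz(t,*T(*p),.076)[:2] for p in((160,85),(400,100),(358,460),(100,432))]
print('gauge BL BR FR FL',np.round(g,4), 'edges',[np.linalg.norm(g[i]-g[(i+1)%4]).round(4) for i in range(4)])
for a,b in((1,0),(2,3)): print('y-yaw',np.degrees(np.arctan2(*(g[a]-g[b])*[1,-1]))) 
for a,b in((0,3),(1,2)): e=g[a]-g[b];print('x-yaw',np.degrees(np.arctan2(e[1],e[0])))
r=[atz(t,*T(*p),.076)[:2] for p in((125,45),(705,95),(655,528),(65,462))]
print('rim BL BR FR FL',np.round(r,4),[np.linalg.norm(r[i]-r[(i+1)%4]).round(4) for i in range(4)],np.mean(r,0))
e=r[0]-r[1];print(np.degrees(np.arctan2(-e[0],e[1])));e=r[3]-r[2];print(np.degrees(np.arctan2(-e[0],e[1])))
for p,q in(((125,45),(25,125)),((655,528),(235,495)),((160,85),(400,32)),((358,460),(160,300)),((237,337),(215,150)),((226,300),(250,112)),((512,405),(265,275))):
    x=tri([(t,*T(*p)),(s,*S(*q))]); print(p,x.round(4),np.round([proj(t,x)[0]-T(*p)[0],proj(t,x)[1]-T(*p)[1]],1))
print('knob base',atz(t,*T(237,337),.0825))
pl=[(372,275)]
b=t['img'][240:310,340:405]; 
th=(b.min(2)>170).astype(np.uint8); n,l,st,c=cv2.connectedComponentsWithStats(th); i=1+st[1:,4].argmax()
pts=np.argwhere(l==i)[:,::-1]+[340,240]; bx=cv2.minAreaRect(pts.astype(np.float32)); print('plate',bx,atz(t,*bx[0],.01),[atz(t,*q,.01).round(4) for q in cv2.boxPoints(bx)])
E
```

```text
cam [array([ 0.39567441, -0.04932607,  1.22537933]), array([ 0.24279029, -0.58575805,  0.80473718])]
gauge BL BR FR FL [[0.6552 0.2908]
 [0.6506 0.1801]
 [0.485  0.19  ]
 [0.495  0.3067]] edges [np.float64(0.1108), np.float64(0.1659), np.float64(0.1171), np.float64(0.161)]
y-yaw -2.362855554853344
y-yaw -4.874550171373515
x-yaw -5.672133859986764
x-yaw -3.438468945787467
rim BL BR FR FL [[0.6737 0.3082]
 [0.6561 0.0401]
 [0.4577 0.0557]
 [0.4811 0.3214]] [np.float64(0.2687), np.float64(0.199), np.float64(0.2668), np.float64(0.193)] [0.56713803 0.18136255]
-3.74920138308995
-5.047523393647039
(125, 45) [0.568  0.3002 0.1079] [-3.9 41.5]
(655, 528) [0.4571 0.0546 0.0872] [ 0. -0.]
(160, 85) [0.655  0.29   0.0782] [ 0.1 -0.1]
(358, 460) [0.4854 0.1918 0.0677] [-0.   0.1]
(237, 337) [0.5382 0.2439 0.0905] [ 0.1 -0.3]
(226, 300) [0.5553 0.2461 0.1025] [ 0.5 -1.2]
(512, 405) [0.5052 0.1137 0.1334] [-0.1  0.2]
knob base [0.53851738 0.24621113 0.0825    ]
plate ((371.7015380859375, 274.9877014160156), (28.733469009399414, 28.400650024414062), 70.55996704101562) [ 0.50626027 -0.17413409  0.01      ] [array([ 0.5271, -0.129 ,  0.01  ]), array([ 0.5522, -0.1953,  0.01  ]), array([ 0.4855, -0.219 ,  0.01  ]), array([ 0.4609, -0.1533,  0.01  ])]
```

{"op": "step_arm", "data": {
  "increments": [
    [23,-26,0,0,0,0],
    [23,-26,0,0,0,0],
    [23,-26,0,0,0,0],
    [23,-26,0,0,0,0],
    [23,-26,0,0,0,0],
    [23,-26,0,0,0,0],
    [23,-26,0,0,0,0],
    [23,-26,0,0,0,0],
    [23,-26,0,0,0,0],
    [23,-26,0,0,0,0],
    [23,-26,0,0,0,0],
    [23,-26,0,0,0,0],
    [23,-26,0,0,0,0],
    [23,-26,0,0,0,0],
    [23,-26,0,0,0,0],
    [23,-26,0,0,0,0],
    [23,-26,0,0,0,0],
    [23,-26,0,0,0,0],
    [23,-26,0,0,0,0],
    [23,-26,0,0,0,0]
  ],
  "grip": 45,
  "newtons": 60
}}

```text
time_s: 1.77
position: [0.4577, 0.0741, 0.231]
tool_rot: [[0.962, 0.273, -0.0], [0.273, -0.962, -0.0], [-0.001, 0.0, -1.0]]
wrist_force: [-0.5, -0.3, -0.3]
finger_gap: 0.528
gripper_force: 0.0
```

{"op": "step_arm", "data": {
  "increments": [
    [23,-26,0,0,0,-7],
    [0,0,0,0,0,-7],
    [0,0,0,0,0,-7],
    [0,0,0,0,0,-7],
    [0,0,0,0,0,-7],
    [0,0,0,0,0,-7],
    [0,0,0,0,0,-7],
    [0,0,0,0,0,-7],
    [0,0,0,0,0,-7],
    [0,0,0,0,0,-7],
    [0,0,0,0,0,-7],
    [0,0,0,0,0,-7],
    [0,0,0,0,0,-7],
    [0,0,0,0,0,-7],
    [0,0,0,0,0,-7],
    [0,0,0,0,0,-7],
    [0,0,0,0,0,-7],
    [0,0,0,0,0,-7],
    [0,0,0,0,0,-7],
    [0,0,0,0,0,-7]
  ]
}}

```text
time_s: 3.43
position: [0.4723, 0.1036, 0.2309]
tool_rot: [[-0.915, 0.404, -0.001], [0.404, 0.915, -0.0], [0.001, -0.001, -1.0]]
wrist_force: [0.5, -0.2, -1.0]
finger_gap: 0.523
gripper_force: 0.0
```

```bash
cat >> h.py <<'E'
from scipy.spatial.transform import Rotation as Ro
def pose(yaw,lean=0,spin=0):
    # tool frame: y = case y, z down, tool leaning back by `lean` deg (tool z = -probe z)
    return (Ro.from_euler('z',yaw,degrees=True)*Ro.from_matrix(np.array([[-1,0,0],[0,1,0],[0,0,-1.]]))*Ro.from_euler('y',-lean,degrees=True)*Ro.from_euler('z',spin,degrees=True)).as_matrix()
def delta(p,Rt,grasp=False):
    o=ctrl.observe(); R=o['tool_rot']; p=np.array(p)-(0 if not grasp else -0.019*Rt[:,2])
    rv=np.degrees(Ro.from_matrix(R.T@Rt).as_rotvec())
    print('tool now',o['position'].round(4),'target',p.round(4)); print('shift mm in present axes',(1e3*R.T@(p-o['position'])).round(1),'in target axes',(1e3*Rt.T@(p-o['position'])).round(1),'turn',rv.round(1)); print('q',o['joint_positions'].round(2),'F',o['wrist_force'].round(1),'M',o['ft_torque'].round(2))
E
python3 - <<'E'
from h import *
print(pose(0,25).round(2)); delta([.5385,.246,.14],pose(-4.4))
E
```

```text
[[-0.91  0.    0.42]
 [ 0.    1.    0.  ]
 [-0.42  0.   -0.91]]
tool now [0.4723 0.1036 0.2309] target [0.5385 0.246  0.14  ]
shift mm in present axes [ -3.  157.1  90.8] in target axes [-55.  147.1  90.9] turn [ -0.   -0.  -19.4]
q [ 0.19  0.18  1.76 -0.    1.2  -0.96] F [ 0.5 -0.2 -1. ] M [ 0.01 -0.02  0.03]
```

{"op": "step_arm", "data": {
  "increments": [
    [0,0,0,0,0,-6.5],
    [0,0,0,0,0,-6.5],
    [0,0,0,0,0,-6.4],
    [-11,29.4,0,0,0,0],
    [-11,29.4,0,0,0,0],
    [-11,29.4,0,0,0,0],
    [-11,29.4,0,0,0,0],
    [-11,29.4,0,0,0,0],
    [0,0,20,0,0,0],
    [0,0,30,0,0,0],
    [0,0,20,0,0,0],
    [0,0,10,0,0,0],
    [0,0,0,0,0,0],
    [0,0,0,0,0,0]
  ]
}}

```text
time_s: 4.6
position: [0.5399, 0.2455, 0.1514]
tool_rot: [[-0.996, 0.084, -0.0], [0.084, 0.996, -0.0], [0.0, -0.0, -1.0]]
wrist_force: [-0.2, -0.0, 0.7]
finger_gap: 0.525
gripper_force: 0.0
```

Run:
```python
from h import *
delta([.5385,.246,.087],pose(-4.4))
a=snap('top','t1')['img'][190:300,150:300]; b=snap('scene','s1')['img'][120:235,225:375]
f=lambda x:cv2.resize(x,(400,300),interpolation=cv2.INTER_CUBIC)
cv2.imwrite('pics/c1.png',np.hstack([f(a),f(b)]))
```

```text
tool now [0.5399 0.2455 0.1514] target [0.5385 0.246  0.087 ]
shift mm in present axes [ 1.5  0.4 64.4] in target axes [ 1.5  0.4 64.4] turn [-0.  -0.  -0.4]
q [ 0.41  0.41  1.64 -0.    1.09 -1.08] F [-0.2 -0.   0.7] M [0.04 0.   0.  ]
```

View pics/c1.png

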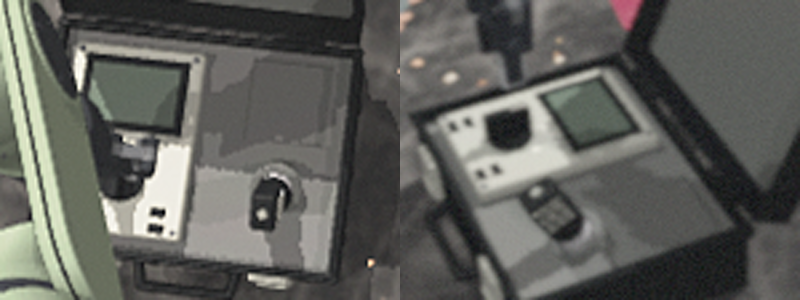

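In the scene crop the gripper's near finger at (510,70) is over the knob at (510,130), and the case hasn't moved. I'll lower and close.

{"op": "step_arm", "data": {
  "increments": [
    [1.5,0.4,15,0,0,-0.4],
    [0,0,15,0,0,0],
    [0,0,15,0,0,0],
    [0,0,11,0,0,0],
    [0,0,6,0,0,0],
    [0,0,2,0,0,0],
    [0,0,0,0,0,0]
  ]
}}

```text
time_s: 5.28
position: [0.5386, 0.2461, 0.0876]
tool_rot: [[-0.997, 0.077, 0.0], [0.077, 0.997, 0.0], [-0.0, 0.0, -1.0]]
wrist_force: [-0.5, 0.3, 0.3]
finger_gap: 0.526
gripper_force: 0.0
```

{"op": "step_arm", "data": {
  "increments": [
    [0,0,0,0,0,0],
    [0,0,0,0,0,0],
    [0,0,0,0,0,0],
    [0,0,0,0,0,0],
    [0,0,0,0,0,0],
    [0,0,0,0,0,0]
  ],
  "grip": 5,
  "newtons": 40
}}

```text
time_s: 5.78
position: [0.5391, 0.2481, 0.0885]
tool_rot: [[-0.997, 0.078, 0.003], [0.078, 0.997, 0.004], [-0.002, 0.004, -1.0]]
wrist_force: [-0.8, 4.7, 1.4]
finger_gap: 0.132
gripper_force: 41.7
```

{"op": "step_arm", "data": {
  "increments": [
    [0,2,0,0,0,0],
    [0,1,0,0,0,0],
    [0,0,0,0,0,5],
    [0,0,0,0,0,5],
    [0,0,0,0,0,5],
    [0,0,0,0,0,5],
    [0,0,0,0,0,5],
    [0,0,0,0,0,5],
    [0,0,0,0,0,5],
    [0,0,0,0,0,5],
    [0,0,0,0,0,5],
    [0,0,0,0,0,5],
    [0,0,0,0,0,5],
    [0,0,0,0,0,4],
    [0,0,0,0,0,0],
    [0,0,0,0,0,0]
  ]
}}

```text
time_s: 7.12
position: [0.5386, 0.2478, 0.0885]
tool_rot: [[-0.448, 0.894, 0.0], [0.894, 0.448, -0.002], [-0.002, -0.001, -1.0]]
wrist_force: [-0.4, -3.2, 7.6]
finger_gap: 0.129
gripper_force: 42.5
```

Run:
```python
from h import *
R=ctrl.observe()['tool_rot']; print(np.degrees(np.arctan2(R[1,0],R[0,0])))
delta([.5385,.249,.15],pose(-4.4))
```

```text
116.6133900204474
tool now [0.5386 0.2478 0.0885] target [0.5385 0.249  0.15  ]
shift mm in present axes [  1.    0.4 -61.5] in target axes [  0.2   1.2 -61.5] turn [ -0.1   0.1 -59. ]
q [ 0.41  0.47  1.72 -0.    0.96 -0.05] F [-0.4 -3.2  7.6] M [-0.91  0.33 -0.13]
```

{"op": "step_arm", "data": {
  "increments": [
    [0,0,0,0,0,0],
    [0,0,0,0,0,0],
    [0,0,0,0,0,0],
    [0,0,0,0,0,0],
    [0,0,-15,0,0,0],
    [0,0,-25,0,0,0],
    [0,0,-35,0,0,0],
    [0,0,-35,0,0,0],
    [0,0,-30,0,0,-6.6],
    [0,0,0,0,0,-6.6],
    [0,0,0,0,0,-6.6],
    [0,0,0,0,0,-6.6],
    [0,0,0,0,0,-6.6],
    [0,0,0,0,0,-6.6],
    [0,0,0,0,0,-6.6],
    [0,0,0,0,0,-6.6],
    [0,0,0,0,0,-6.4],
    [0,0,0,0,0,0],
    [0,0,0,0,0,0]
  ],
  "grip": 50
}}

```text
time_s: 8.7
position: [0.5384, 0.2491, 0.2271]
tool_rot: [[-0.997, 0.076, -0.0], [0.076, 0.997, -0.0], [0.0, -0.0, -1.0]]
wrist_force: [-0.1, 0.6, 0.0]
finger_gap: 0.585
gripper_force: 0.0
```

Run:
```python
from h import *
delta([.513,.1131,.1162],pose(-4.4,25),True)
z=pose(-4.4,25)[:,2]; delta(np.array([.513,.1131,.1162])-.08*z,pose(-4.4,25),True)
```

```text
tool now [0.5384 0.2491 0.2271] target [0.521  0.1125 0.099 ]
shift mm in present axes [   7.  -137.5  128.1] in target axes [  60.4 -137.5  113.2] turn [  0. -25.   0.]
q [ 0.41  0.35  1.53  0.    1.26 -1.08] F [-0.1  0.6  0. ] M [0.03 0.03 0.07]
tool now [0.5384 0.2491 0.2271] target [0.4873 0.1151 0.1715]
shift mm in present axes [  40.8 -137.5   55.6] in target axes [  60.4 -137.5   33.2] turn [  0. -25.   0.]
q [ 0.41  0.35  1.53  0.    1.26 -1.08] F [-0.1  0.6  0. ] M [0.03 0.03 0.07]
```

{"op": "step_arm", "data": {
  "increments": [
    [0,0,0,0,-6.3,0],
    [0,0,0,0,-6.3,0],
    [0,0,0,0,-6.3,0],
    [0,0,0,0,-6.1,0],
    [12,-27,0,0,0,0],
    [12,-27,0,0,0,0],
    [12,-27,0,0,0,0],
    [12,-27,0,0,0,0],
    [12.4,-28,0,0,0,0],
    [0,0,33,0,0,0],
    [0,0,20,0,0,0],
    [0,0,0,0,0,0],
    [0,0,0,0,0,0]
  ]
}}

```text
time_s: 9.78
position: [0.496, 0.1155, 0.1532]
tool_rot: [[-0.905, 0.075, 0.42], [0.068, 0.997, -0.032], [-0.421, -0.0, -0.907]]
wrist_force: [-0.3, 0.0, 0.4]
finger_gap: 0.584
gripper_force: 0.0
```

Run:
```python
from h import *
delta([.513,.1131,.1162],pose(-4.4,25),True)
a=snap('top','t2')['img'][190:300,150:300]; b=snap('scene','s2')['img'][140:255,225:375]
f=lambda x:cv2.resize(x,(400,300),interpolation=cv2.INTER_CUBIC)
cv2.imwrite('pics/c2.png',cv2.resize(np.hstack([f(a),f(b)]),None,fx=1,fy=1))
```

```text
tool now [0.496  0.1155 0.1532] target [0.521  0.1125 0.099 ]
shift mm in present axes [-0.  -1.1 59.7] in target axes [ 0.1 -1.1 59.7] turn [ 0.  -0.1  0.1]
q [ 0.3   0.13  2.13 -0.33  0.5  -0.93] F [-0.3  0.   0.4] M [ 0.04  0.2  -0.03]
```

View pics/c2.png

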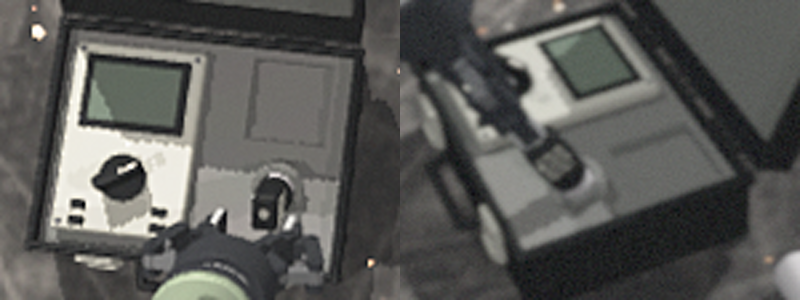

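The switch bar in the top crop at (120,175) has turned about 60° clockwise, so the gauge is on. The fingers at (217,220) and (292,222) straddle the head at (264,205). I'll descend along the probe's axis and close.

{"op": "step_arm", "data": {
  "increments": [
    [0,-1,15,0,0,0],
    [0,0,15,0,0,0],
    [0,0,12,0,0,0],
    [0,0,10,0,0,0],
    [0,0,5,0,0,0],
    [0,0,2.5,0,0,0],
    [0,0,0,0,0,0]
  ]
}}

```text
time_s: 10.47
position: [0.5215, 0.113, 0.0999]
tool_rot: [[-0.904, 0.073, 0.422], [0.066, 0.997, -0.031], [-0.423, -0.0, -0.906]]
wrist_force: [-0.6, 0.5, -0.7]
finger_gap: 0.587
gripper_force: 0.0
```

{"op": "step_arm", "data": {
  "increments": [
    [0,0,0,0,0,0],
    [0,0,0,0,0,0],
    [0,0,0,0,0,0],
    [0,0,0,0,0,0],
    [0,0,0,0,0,0],
    [0,0,0,0,0,0]
  ],
  "grip": 12,
  "newtons": 30
}}

```text
time_s: 10.97
position: [0.5215, 0.1132, 0.1006]
tool_rot: [[-0.903, 0.073, 0.423], [0.067, 0.997, -0.03], [-0.424, 0.001, -0.906]]
wrist_force: [-3.2, 1.3, 6.1]
finger_gap: 0.248
gripper_force: 30.0
```

{"op": "step_arm", "data": {
  "increments": [
    [0,0,0,0,0,0],
    [0,0,0,0,0,0],
    [0,0,0,0,0,7],
    [0,0,0,0,0,7],
    [0,0,-0.2,0,0,7],
    [0,0,-0.3,0,0,-7],
    [0,0,-0.4,0,0,-7],
    [0,0,-0.4,0,0,-7],
    [0,0,-0.4,0,0,-7],
    [0,0,-0.4,0,0,-7],
    [0,0,-0.4,0,0,-7],
    [0,0,-0.4,0,0,7],
    [0,0,-0.4,0,0,7],
    [0,0,-0.4,0,0,7]
  ],
  "newtons": 80
}}

```text
time_s: 12.13
position: [0.5201, 0.1131, 0.1026]
tool_rot: [[-0.904, 0.076, 0.422], [0.07, 0.997, -0.031], [-0.423, 0.001, -0.906]]
wrist_force: [5.7, 0.2, -7.3]
finger_gap: 0.246
gripper_force: 79.0
```

Run:
```python
from h import *
delta([.513,.1131,.1162],pose(-4.4,25),True); o=ctrl.observe(); print('tool-frame F',(o['tool_rot'].T@o['wrist_force']).round(1),'M',(o['tool_rot'].T@o['ft_torque']).round(2),o['finger_gap'])
```

```text
tool now [0.5201 0.1131 0.1026] target [0.521  0.1125 0.099 ]
shift mm in present axes [ 0.7 -0.6  3.7] in target axes [ 0.7 -0.6  3.7] turn [ 0.1  0.  -0. ]
q [ 0.28  0.24  2.16 -0.43  0.36 -0.84] F [ 5.7  0.2 -7.3] M [-0.12 -0.15  0.36]
tool-frame F [-2.   0.6  9. ] M [-0.05 -0.16 -0.37] 0.24576102810865907
```

{"op": "step_arm", "data": {
  "increments": [
    [0,0,-0.4,0,0,7],
    [0,0,-0.4,0,0,7],
    [0,0,-0.4,0,0,7],
    [0,0,-0.4,0,0,-7],
    [0,0,-0.4,0,0,-7],
    [0,0,-0.4,0,0,-7],
    [0,0,-0.4,0,0,-7],
    [0,0,-0.4,0,0,-7],
    [0,0,-0.4,0,0,-7],
    [0,0,-0.4,0,0,7],
    [0,0,-0.4,0,0,7],
    [0,0,-0.4,0,0,7]
  ]
}}

```text
time_s: 13.13
position: [0.518, 0.1132, 0.1068]
tool_rot: [[-0.904, 0.076, 0.421], [0.07, 0.997, -0.031], [-0.422, 0.001, -0.906]]
wrist_force: [4.1, -0.0, -6.9]
finger_gap: 0.243
gripper_force: 79.0
```

Run:
```python
from h import *
delta([.513,.1131,.1162],pose(-4.4,25),True); o=ctrl.observe(); print('tool-frame F',(o['tool_rot'].T@o['wrist_force']).round(1),'M',(o['tool_rot'].T@o['ft_torque']).round(2),o['finger_gap'])
b=snap('scene','s3')['img']; t=snap('top','t3')['img']
f=lambda x:cv2.resize(x,(400,300),interpolation=cv2.INTER_CUBIC)
cv2.imwrite('pics/c3.png',np.hstack([f(t[190:300,150:300]),f(b[140:255,225:375])]))
```

```text
tool now [0.518  0.1132 0.1068] target [0.521  0.1125 0.099 ]
shift mm in present axes [ 0.5 -0.5  8.4] in target axes [ 0.5 -0.5  8.4] turn [ 0.1 -0.  -0. ]
q [ 0.28  0.23  2.16 -0.42  0.37 -0.85] F [ 4.1 -0.  -6.9] M [-0.08 -0.2   0.37]
tool-frame F [-0.8  0.3  8. ] M [-0.1  -0.2  -0.37] 0.24288447995931478
```

View pics/c3.png

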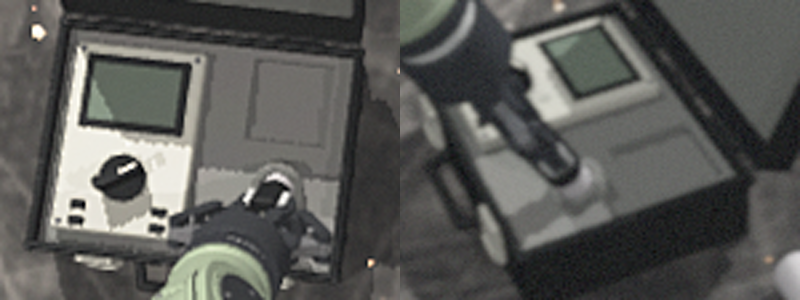

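The case stands exactly as before in both crops: top (35,250) and (335,275). The draw force is about 8 N, so I'll continue.

{"op": "step_arm", "data": {
  "increments": [
    [0,0,-0.4,0,0,7],
    [0,0,-0.4,0,0,7],
    [0,0,-0.4,0,0,7],
    [0,0,-0.4,0,0,-7],
    [0,0,-0.4,0,0,-7],
    [0,0,-0.4,0,0,-7],
    [0,0,-0.4,0,0,-7],
    [0,0,-0.4,0,0,-7],
    [0,0,-0.4,0,0,-7],
    [0,0,-0.4,0,0,7],
    [0,0,-0.4,0,0,7],
    [0,0,-0.4,0,0,7],
    [0,0,-0.4,0,0,7],
    [0,0,-0.4,0,0,7],
    [0,0,-0.4,0,0,7],
    [0,0,-0.4,0,0,-7],
    [0,0,-0.4,0,0,-7],
    [0,0,-0.4,0,0,-7]
  ]
}}

```text
time_s: 14.73
position: [0.5145, 0.1135, 0.1132]
tool_rot: [[-0.905, 0.067, 0.42], [0.059, 0.998, -0.031], [-0.421, -0.003, -0.907]]
wrist_force: [3.0, 2.1, -8.5]
finger_gap: 0.246
gripper_force: 79.4
```

{"op": "step_arm", "data": {
  "increments": [
    [0,0,-0.4,0,0,7],
    [0,0,-0.4,0,0,7],
    [0,0,-0.4,0,0,7],
    [0,0,-0.4,0,0,-7],
    [0,0,-0.4,0,0,-7],
    [0,0,-0.4,0,0,-7],
    [0,0,-0.4,0,0,-7],
    [0,0,-0.4,0,0,-7],
    [0,0,-0.4,0,0,-7],
    [0,0,-0.4,0,0,7],
    [0,0,-0.4,0,0,7],
    [0,0,-0.4,0,0,7],
    [0,0,-0.4,0,0,7],
    [0,0,-0.4,0,0,7],
    [0,0,-0.4,0,0,7],
    [0,0,-0.4,0,0,-7],
    [0,0,-0.4,0,0,-7],
    [0,0,-0.4,0,0,-7]
  ]
}}

```text
time_s: 16.23
position: [0.5114, 0.1137, 0.1197]
tool_rot: [[-0.905, 0.067, 0.42], [0.059, 0.998, -0.031], [-0.421, -0.003, -0.907]]
wrist_force: [4.0, 2.1, -8.2]
finger_gap: 0.248
gripper_force: 79.4
```

Run:
```python
from h import *
delta([.513,.1131,.1162],pose(-4.4,25),True); o=ctrl.observe(); print('tool-frame F',(o['tool_rot'].T@o['wrist_force']).round(1),'M',(o['tool_rot'].T@o['ft_torque']).round(2),o['finger_gap'])
```

```text
tool now [0.5114 0.1137 0.1197] target [0.521  0.1125 0.099 ]
shift mm in present axes [-0.1 -0.5 22.9] in target axes [-0.  -0.5 22.9] turn [ 0.1 -0.1  0.6]
q [ 0.29  0.2   2.15 -0.39  0.41 -0.89] F [ 4.   2.1 -8.2] M [ 0.6   0.21 -0.12]
tool-frame F [-0.   2.3  9. ] M [-0.48  0.25  0.35] 0.2478002861339528
```

{"op": "step_arm", "data": {
  "increments": [
    [0,0,-0.4,0,0,7],
    [0,0,-0.4,0,0,7],
    [0,0,-0.4,0,0,7],
    [0,0,-0.4,0,0,-7],
    [0,0,-0.4,0,0,-7],
    [0,0,-0.4,0,0,-7],
    [0,0,-0.4,0,0,-7],
    [0,0,-0.4,0,0,-7],
    [0,0,-0.4,0,0,-7],
    [0,0,-0.4,0,0,7],
    [0,0,-0.4,0,0,7],
    [0,0,-0.4,0,0,7],
    [0,0,-0.4,0,0,7],
    [0,0,-0.4,0,0,7],
    [0,0,-0.4,0,0,7],
    [0,0,-0.4,0,0,-7],
    [0,0,-0.4,0,0,-7],
    [0,0,-0.4,0,0,-7]
  ]
}}

```text
time_s: 17.73
position: [0.5083, 0.1139, 0.1263]
tool_rot: [[-0.905, 0.066, 0.42], [0.059, 0.998, -0.031], [-0.421, -0.003, -0.907]]
wrist_force: [3.3, 2.3, -7.5]
finger_gap: 0.247
gripper_force: 79.5
```

{"op": "step_arm", "data": {
  "increments": [
    [0,0,-0.4,0,0,7],
    [0,0,-0.4,0,0,7],
    [0,0,-0.4,0,0,7],
    [0,0,-0.4,0,0,-7],
    [0,0,-0.4,0,0,-7],
    [0,0,-0.4,0,0,-7],
    [0,0,-0.4,0,0,-7],
    [0,0,-0.4,0,0,-7],
    [0,0,-0.4,0,0,-7],
    [0,0,-0.4,0,0,7],
    [0,0,-0.4,0,0,7],
    [0,0,-0.4,0,0,7],
    [0,0,-0.4,0,0,7],
    [0,0,-0.4,0,0,7],
    [0,0,-0.4,0,0,7],
    [0,0,-0.4,0,0,-7],
    [0,0,-0.4,0,0,-7],
    [0,0,-0.4,0,0,-7]
  ]
}}

```text
time_s: 19.23
position: [0.5048, 0.1137, 0.1331]
tool_rot: [[-0.905, 0.065, 0.42], [0.057, 0.998, -0.032], [-0.421, -0.005, -0.907]]
wrist_force: [0.1, -0.0, -1.3]
finger_gap: 0.249
gripper_force: 80.5
```

{"op": "step_arm", "data": {
  "increments": [
    [0,0,-0.4,0,0,7],
    [0,0,-0.4,0,0,7],
    [0,0,-0.4,0,0,7],
    [0,0,-0.4,0,0,-7],
    [0,0,-0.4,0,0,-7],
    [0,0,-0.4,0,0,-7],
    [0,0,-0.4,0,0,-7],
    [0,0,-0.4,0,0,-7],
    [0,0,-0.4,0,0,-7],
    [0,0,-0.4,0,0,7],
    [0,0,-0.4,0,0,7],
    [0,0,-0.4,0,0,7],
    [0,0,-0.4,0,0,7],
    [0,0,-0.4,0,0,7],
    [0,0,-0.4,0,0,7],
    [0,0,-0.4,0,0,-7],
    [0,0,-0.4,0,0,-7],
    [0,0,-0.4,0,0,-7]
  ]
}}

```text
time_s: 20.73
position: [0.5017, 0.1138, 0.1396]
tool_rot: [[-0.905, 0.065, 0.42], [0.057, 0.998, -0.032], [-0.421, -0.005, -0.907]]
wrist_force: [0.3, 0.6, -2.1]
finger_gap: 0.242
gripper_force: 80.4
```

Run:
```python
from h import *
delta([.513,.1131,.1162],pose(-4.4,25),True); o=ctrl.observe(); print('tool-frame F',(o['tool_rot'].T@o['wrist_force']).round(1),'M',(o['tool_rot'].T@o['ft_torque']).round(2),o['finger_gap'])
```

```text
tool now [0.5017 0.1138 0.1396] target [0.521  0.1125 0.099 ]
shift mm in present axes [-0.4  0.1 45. ] in target axes [-0.3  0.1 45. ] turn [ 0.  -0.1  0.7]
q [ 0.3   0.16  2.14 -0.35  0.46 -0.93] F [ 0.3  0.6 -2.1] M [0.   0.4  0.04]
tool-frame F [0.6 0.6 2. ] M [ 0.    0.4  -0.05] 0.24223759615765852
```

{"op": "step_arm", "data": {
  "increments": [
    [0,0,-5,0,0,0],
    [0,0,-10,0,0,0],
    [0,0,-20,0,0,0],
    [0,0,-25,0,0,0],
    [0,0,-30,0,0,0],
    [0,0,-20,0,0,0],
    [0,0,0,0,5,0],
    [0,0,0,0,5,0],
    [0,0,0,0,5,0],
    [0,0,0,0,5,0],
    [0,0,0,0,5,0],
    [0,0,0,0,0,0],
    [0,0,0,0,0,0]
  ]
}}

```text
time_s: 21.82
position: [0.4566, 0.1176, 0.2399]
tool_rot: [[-0.997, 0.075, 0.001], [0.075, 0.997, -0.0], [-0.001, -0.0, -1.0]]
wrist_force: [-0.7, 1.1, -2.0]
finger_gap: 0.247
gripper_force: 80.2
```

Run:
```python
from h import *
delta([.506,-.174,.094],pose(-4.4),True)
o=ctrl.observe(); b=snap('scene','s4')['img']; t=snap('top','t4')['img']
f=lambda x:cv2.resize(x,(400,300),interpolation=cv2.INTER_CUBIC)
cv2.imwrite('pics/c4.png',np.hstack([f(t[180:320,140:320]),f(b[60:255,215:475])]))
```

```text
tool now [0.4566 0.1176 0.2399] target [ 0.506 -0.174  0.075]
shift mm in present axes [ -70.8 -287.   165. ] in target axes [ -71.6 -286.9  164.9] turn [-0.   0.1  0.1]
q [ 0.23  0.15  1.77 -0.    1.22 -1.27] F [-0.7  1.1 -2. ] M [0.04 0.04 0.01]
```

View pics/c4.png

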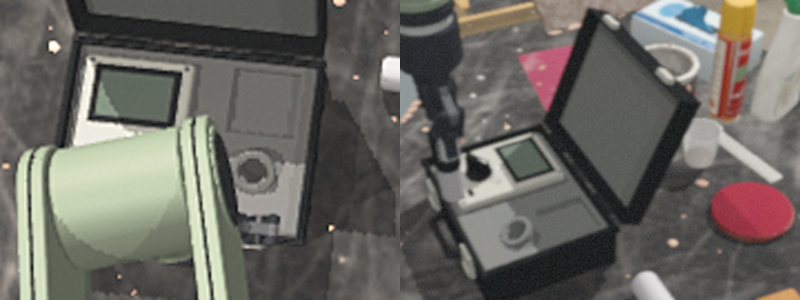

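The socket at top-crop (253,170) is empty, the probe hangs in the gripper, and the case is in place. Now to the plate.

{"op": "step_arm", "data": {
  "increments": [
    [-4,-14,0,0,0,0],
    [-7,-28,0,0,0,0],
    [-7,-28,0,0,0,0],
    [-7,-28,0,0,0,0],
    [-7,-28,0,0,0,0],
    [-7,-28,0,0,0,0],
    [-7,-28,0,0,0,0],
    [-7,-28,0,0,0,0],
    [-7,-28,0,0,0,0],
    [-7,-28,0,0,0,0],
    [-4.6,-21,0,0,0,0],
    [0,0,20,0,0,0],
    [0,0,35,0,0,0],
    [0,0,35,0,0,0],
    [0,0,25,0,0,0],
    [0,0,15,0,0,0],
    [0,0,5,0,0,0],
    [0,0,0,0,0,0],
    [0,0,0,0,0,0]
  ]
}}

```text
time_s: 23.5
position: [0.5069, -0.1736, 0.106]
tool_rot: [[-0.997, 0.073, 0.002], [0.073, 0.997, -0.001], [-0.002, -0.001, -1.0]]
wrist_force: [-0.5, 0.0, -1.5]
finger_gap: 0.246
gripper_force: 80.2
```

Run:
```python
from h import *
delta([.506,-.174,.094],pose(-4.4),True)
b=snap('scene','s5'); t=snap('top','t5')
o=ctrl.observe(); p=o['position']; print('foot proj',proj(b,[p[0],p[1],p[2]+.019-.084]),'plate',proj(b,[.506,-.174,.01]))
f=lambda x:cv2.resize(x,(400,400),interpolation=cv2.INTER_CUBIC)
cv2.imwrite('pics/c5.png',np.hstack([f(t['img'][225:325,320:420]),f(b['img'][240:380,280:420])]))
```

```text
tool now [ 0.5069 -0.1736  0.106 ] target [ 0.506 -0.174  0.075]
shift mm in present axes [ 1.  -0.4 31. ] in target axes [ 0.9 -0.5 31. ] turn [-0.   0.1  0.2]
q [-0.35  0.37  1.84 -0.    0.93 -1.85] F [-0.5  0.  -1.5] M [-0.07  0.02  0.01]
foot proj (np.float64(351.2627635402902), np.float64(318.5986198053227)) plate (np.float64(350.5053637908954), np.float64(328.16677064981485))
```

View pics/c5.png

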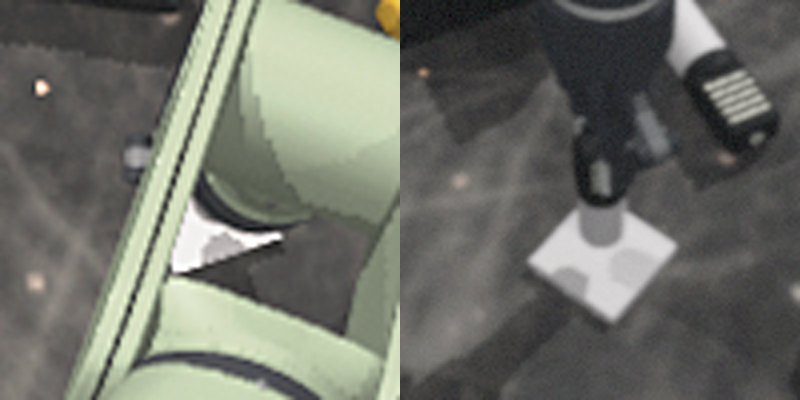

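The foot at scene-crop (602,235) is over the plate, whose centre is near (603,255), and it hangs a few mm lower than nominal. I'll lower gently and watch the force.

{"op": "step_arm", "data": {
  "increments": [
    [1,-0.5,6,0,0,0],
    [0,0,6,0,0,0],
    [0,0,4,0,0,0],
    [0,0,2,0,0,0],
    [0,0,1,0,0,0],
    [0,0,1,0,0,0],
    [0,0,0,0,0,0],
    [0,0,0,0,0,0]
  ]
}}

```text
time_s: 24.27
position: [0.5057, -0.1743, 0.0849]
tool_rot: [[-0.997, 0.073, 0.0], [0.073, 0.997, -0.0], [-0.0, -0.0, -1.0]]
wrist_force: [-0.9, -0.5, -2.3]
finger_gap: 0.252
gripper_force: 80.3
```

{"op": "step_arm", "data": {
  "increments": [
    [0,0,1,0,0,0],
    [0,0,1,0,0,0],
    [0,0,1,0,0,0],
    [0,0,0.5,0,0,0],
    [0,0,0,0,0,0],
    [0,0,0,0,0,0]
  ]
}}

```text
time_s: 24.77
position: [0.5056, -0.1742, 0.0813]
tool_rot: [[-0.997, 0.073, 0.0], [0.073, 0.997, -0.0], [-0.0, -0.0, -1.0]]
wrist_force: [-1.1, 0.5, -2.2]
finger_gap: 0.246
gripper_force: 80.3
```

{"op": "step_arm", "data": {
  "increments": [
    [0,0,0.7,0,0,0],
    [0,0,0.7,0,0,0],
    [0,0,0.6,0,0,0],
    [0,0,0,0,0,0]
  ]
}}

```text
time_s: 25.1
position: [0.5056, -0.1742, 0.0793]
tool_rot: [[-0.997, 0.073, 0.0], [0.073, 0.997, -0.0], [-0.0, -0.0, -1.0]]
wrist_force: [-1.0, -0.3, -2.2]
finger_gap: 0.246
gripper_force: 80.7
```

{"op": "step_arm", "data": {
  "increments": [
    [0,0,0.5,0,0,0],
    [0,0,0.5,0,0,0],
    [0,0,0.5,0,0,0],
    [0,0,0,0,0,0]
  ]
}}

```text
time_s: 25.43
position: [0.5057, -0.1743, 0.0792]
tool_rot: [[-0.997, 0.073, 0.001], [0.073, 0.997, -0.0], [-0.001, -0.0, -1.0]]
wrist_force: [-2.7, 1.0, 9.0]
finger_gap: 0.244
gripper_force: 82.0
```

Contact at 0.0792. I'll ease off, loosen the grip, and release.

{"op": "step_arm", "data": {
  "increments": [
    [0,0,-0.5,0,0,0],
    [0,0,-0.4,0,0,0],
    [0,0,0,0,0,0],
    [0,0,0,0,0,0]
  ],
  "newtons": 20
}}

```text
time_s: 25.77
position: [0.5057, -0.1743, 0.0792]
tool_rot: [[-0.997, 0.073, 0.0], [0.073, 0.997, -0.0], [-0.0, -0.0, -1.0]]
wrist_force: [-1.0, 0.8, 5.7]
finger_gap: 0.241
gripper_force: 81.1
```

{"op": "step_arm", "data": {
  "increments": [
    [0,0,0,0,0,0],
    [0,0,0,0,0,0],
    [0,0,0,0,0,0],
    [0,0,0,0,0,0],
    [0,0,0,0,0,0],
    [0,0,0,0,0,0]
  ],
  "grip": 45
}}

```text
time_s: 26.27
position: [0.5056, -0.1742, 0.0786]
tool_rot: [[-0.997, 0.073, -0.0], [0.073, 0.997, -0.0], [0.0, -0.0, -1.0]]
wrist_force: [0.4, 0.3, -0.1]
finger_gap: 0.525
gripper_force: 0.0
```

Run:
```python
from h import *
o=ctrl.observe(); print(o['position'],o['wrist_force'].round(1))
b=snap('scene','s6'); t=snap('top','t6')
f=lambda x:cv2.resize(x,(400,400),interpolation=cv2.INTER_CUBIC)
cv2.imwrite('pics/c6.png',f(b['img'][240:380,280:420]))
```

```text
[ 0.5055521  -0.17420894  0.07857716] [ 0.4  0.3 -0.1]
```

View pics/c6.png

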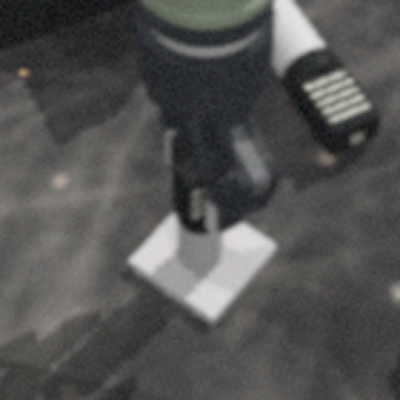

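The probe stands on the plate with its foot at about crop (200,258); the plate centre is about (203,262). I'll retreat straight up.

{"op": "step_arm", "data": {
  "increments": [
    [0,0,-5,0,0,0],
    [0,0,-10,0,0,0],
    [0,0,-20,0,0,0],
    [0,0,-30,0,0,0],
    [0,0,-35,0,0,0],
    [0,0,-35,0,0,0],
    [20,-15,-20,0,0,0],
    [30,-25,0,0,0,0],
    [35,-25,0,0,0,0],
    [35,-25,0,0,0,0],
    [30,-20,0,0,0,0],
    [0,0,0,0,0,0],
    [0,0,0,0,0,0],
    [0,0,0,0,0,0],
    [0,0,0,0,0,0]
  ]
}}

```text
time_s: 27.62
position: [0.3512, -0.2713, 0.2342]
tool_rot: [[-0.997, 0.072, 0.001], [0.072, 0.997, -0.0], [-0.001, -0.0, -1.0]]
wrist_force: [-0.7, -1.0, -0.0]
finger_gap: 0.523
gripper_force: 0.0
```

Run:
```python
from h import *
b=snap('scene','s7'); t=snap('top','t7')
f=lambda x:cv2.resize(x,(400,300),interpolation=cv2.INTER_CUBIC)
cv2.imwrite('pics/c7.png',np.hstack([f(t['img'][180:345,180:400]),f(b['img'][140:380,220:540])]))
o=ctrl.observe();print(o['position'],o['wrist_force'].round(1),o['time_s'])
```

```text
[ 0.35120231 -0.27103076  0.23384656] [-0.   1.3  1.3] 27.7167
```

View pics/c7.png

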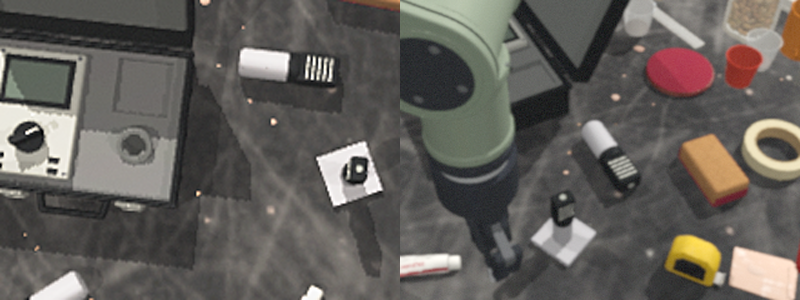

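The probe stands upright near the middle of the plate at top-crop (353,172). The switch at (25,137) is on, the case is unmoved with its socket empty, and nothing else was disturbed. Handing in.

```bash
python3 -c "
from plant import ctrl
print(ctrl.hand_in())"
```

```text
the job is handed in; nothing more can be done
None
```

The job is handed in at about 28 s: the gauge is switched on, the probe was twisted out with the case never lifted or shifted as far as the pictures and the roughly 9 N draw force show, and it stands upright near the middle of the steel plate, released, with the other things left where they were.

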